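# Lock the panel stand with its curved pin

## Task

Lock the panel stand: lay the curved pin on the stand's platform and swing its free end round through the upright ring, following the pin's own curve, then put it down about halfway through and let go. Take it again by the free end that has come out of the ring and draw it round until its tab comes up against the ring, and leave it lying flat on the platform. Leave the other things on the bench where they are.

Things in the scene. Friction and masses are not known exactly. Their poses are not given: they have to be found in the camera images.
- curved_pin: Loose aluminium round bar, 12 mm thick, bent to a half circle of 60 mm centre-line radius, 0.16 kg, flat on the bench, tab up. Origin: centre of the half circle, level with the bar's underside. +x points to the tab (x = 60 mm), -x to the free end (x = -60 mm), the bar bulges to -y. Turning it clockwise from above about its origin drives the free end forward along its curve.
- pin_tab (a point): Top centre of the curved pin's tab: a flat upright plate on the tail end of the bar, 12 mm thick across the bar (pin's x), 28 mm long along the bar (pin's y, 14 mm each way), 45 mm tall from the bar's underside. Too tall to go through the ring. It can be gripped from above across its 12 mm.
- pin_tip (a point): Centre of the rounded free end of the curved pin's bar (the metal reaches 6 mm further), 6 mm above the bar's underside.
- pin_neck (a point): Point on the centre line of the curved pin's bar, 22 degrees of arc from the tab's centre towards the free end. With the tab against the ring it lies about in the ring's plane.
- stand: Panel stand fixed to the bench, origin on the bench below the ring's centre, z up; its -x side faces the robot within 20 degrees. Grey platform: top 30 mm above the bench, x -80 to 80, y -60 to 130 mm. Upright metal panel along its -y side: face at y = -45 mm, x -96 to 96, 158 mm tall; it keeps a gripper that holds the tab from following right up to the ring.
- ring_center (a point): Centre of the upright closed steel ring: inner diameter 40, wire 8 mm, 14 mm above the platform, axes as the stand's, hole along x. Its lowest part is sunk in the platform, so the bar can slide through lying flat, with 11 mm of play each side. The pin fits only with its half circle's centre on the open side, 60 mm to +y of the ring: in from +x, free end out at -x.
- straight_pin: Bystander: a loose straight aluminium bar 12 mm thick, 152 mm long, with a tab like that of the curved pin at one end (45 mm tall). Origin under its middle.
- flux_jar: Bystander: a closed jar 60 mm in diameter, 75 mm tall. Origin under its centre.
- brush: Bystander: a brush lying to the left of the curved pin.
- mug: Bystander: a white mug, 80 mm in diameter, 75 mm tall. Origin under its centre.
- offcut: Bystander: a steel block 70 x 45 x 22 mm. Origin under its centre.
Mind the look-alikes: they are no part of the job. What is shaped like the curved_pin but turquoise is not meant.

How it is judged:
On the way, in this order (a step that is already met when the one before it is completed fails the run):
1. Curved pin let go, flat on the platform, partway through the ring: free end at least 30 mm past the ring's plane at -x, tab centre at least 30 mm short of it at +x (angle between curved_pin's own z axis and vertical below 0.12 rad and height (world z) of curved_pin between 0.024 and 0.04 m and horizontal distance between curved_pin and ring_center between 0.044 and 0.076 m and y of curved_pin in the frame of ring_center above 0.03 m and linear speed of curved_pin below 0.02 m/s and x of pin_tip in the frame of ring_center below -0.03 m and x of pin_tab in the frame of ring_center above 0.03 m and contact force between the fingers and curved_pin below 0.1 N), for 0.2 s.
2. The curved pin is taken again, by the part near its free end (grasp point within 60 mm of it) (contact force between the fingers and curved_pin above 1 N and distance between the grasp point and pin_tip below 0.06 m), for 0.2 s.
At the end, for the whole second after the job is handed in: The curved pin is through the ring with its tab up to the ring (gap at most about 15 mm), lying flat on the platform (tilt under 0.12 rad, underside within 10 mm above it), its half circle on the open side, at rest and let go; bystanders moved by no more than 30 mm (angle between curved_pin's own z axis and vertical below 0.12 rad and height (world z) of curved_pin between 0.024 and 0.04 m and horizontal distance between curved_pin and ring_center between 0.044 and 0.076 m and y of curved_pin in the frame of ring_center above 0.03 m and linear speed of curved_pin below 0.02 m/s and x of pin_neck in the frame of ring_center between -0.012 and 0.01 m and y of pin_neck in the frame of ring_center between -0.018 and 0.018 m and y of pin_tip in the frame of ring_center above 0.05 m and angular speed of curved_pin below 0.2 rad/s); the robot touches nothing.
It fails at once if Another loose thing on the bench (straight bar, jar, brush, mug or offcut) is moved by more than 30 mm (distance of any of straight_pin, flux_jar, brush, mug, offcut from where it was at the start of the episode above 0.03 m).
It also fails if it takes over 54 s, if anything falls off the work surface, if the arm or the gripper's body presses on something with over 40 N, if the wrist force passes 120 N, or if a joint passes its speed limit or range.

## Robot

A 6-joint arm with a two-finger parallel gripper is mounted at the origin on the work surface. World frame = base frame: x ahead of the robot, y to its left, z up, the work surface at z = 0. Lengths are in m, angles in rad, forces in N, time in s.
With the tool pointing down it reaches from about 0.25 to 0.8 m from the base axis. Payload 8.5 kg.
Tool frame: the origin (TCP) lies midway between the tips of the shut fingers; the grasp point (between the pads) lies grasp_offset behind it (grasp_offset is the distance from the TCP to the grasp point, in m); z points along the fingers, y is the line along which they close (so a half turn about z gives the same grasp; the last joint's range is limited). The gripper opens to 85 mm and grips with 20 to 120 N. Pads are 22 mm wide; open, the fingers measure 114 mm over their backs; the gripper's body (76 mm by 85 mm) begins 54 mm behind the grasp point. The pads swing forward as they close: fully open they stand 13 mm farther back than shut.
Start: joints at [1.314, 0.238, -0.013, 1.319, 0, 1.571], TCP at [0.133, 0.508, 0.231] pointing down, gripper open.
Joint ranges: [-2.66, 2.66], [-1.03, 1.9], [-1.14, 1.46], [-1.82, 2.27], [-1.45, 1.34], [-3.14, 3.14]. Speed limits (rad/s): [2.22, 2.22, 2.79, 3.14, 3.14, 3.14].

## Interface

Orientations are given as a rotation vector (axis times angle).
In Python, from bench import observe, get_image, close_job, boxes_of, tip_of, grasp_offset gives the robot as it stands.
- The arm moves only by the shell command python3 -m creep 'ROWS' [OPENING] [FORCE]. ROWS is a JSON object of lists of equal length, an entry for each row: "translation": the shift along the tool's x, y, z in m, a list of three; "rot": the turn, a rotation vector about the tool's x, y, z in degrees, a list of three. A call has 1 to 5 rows; each row shifts and turns the commanded pose from where the row before left it, along the tool's axes as they then stand; what a row does not reach is not made up. A row lasts 1/8 s, in which the tool goes at most 62.5 mm and 10.7 degrees, less where a joint would pass 70% of its speed; a pose out of reach is approached as far as the arm can. A call with a gripper value outside its range is refused whole. OPENING is the closure, from 0 (fully open) to 1 (shut), set as the call begins (- or left out, the last holds). The fingers move at their own pace and stop on an object; FORCE is the grip in N (left out, the last holds). Time passes only in rows, so rows that do not move let the fingers close. It gives the time, the measured TCP pose, the force, the opening and the grip force at its end, in the units of the state.
- observe(): the state, without advancing time (a new reading comes with each control period).
- get_image(name): name is "side" or "top" or "wrist"; returns a dict with "color" (400x640x3 uint8, blue, green, red), "fov_y" (degrees; the focal length in pixels is half the picture's height over the tangent of half this angle, whatever the lens; pixels are square), "cx", "cy" (the principal point, pixels), "view" (4x4, takes a point from world to camera coordinates). Camera axes: x right, y down, z forward; pixel columns grow to the right and rows downward; lengths in m; the calibration is good to about 2 mm. A picture is of the moment at which its call begins. There is no depth.
- close_job(): hands the job in; it is judged then, once.
Trained networks look in the newest picture that a camera, given by its name, has taken for a name from the list of things; names that differ only in an ending like _2 or _b are one class to them, and where a whole thing is asked for, a point or a joint stands for the part that bears it (a point fixed in the world has none). Each returns a list of dicts, best first, with "p" (0 to 1); they miss things now and then, are a little off and sometimes report something else, mostly with a low value. They report only what shows in the picture. A call takes as long as a camera call. They do not tell look-alikes from the thing itself.
- boxes_of(camera, target): "point" ([x, y, z] in m, in world coordinates, good to about 4 mm: the middle of the surface that is visible of it).
- tip_of(camera, target): "point" ([x, y, z] in m, in world coordinates, good to about 4 mm: a listed point, or the origin of a listed thing).
The state is a dict: "clock": time; "joints": joint angles; "joint_vel": joint speeds; "joint_torque": joint torques, N m; "position": TCP position; "tool_rot": TCP orientation; "ft_force": force on the tool from outside, world axes, zero at the start; "moment": the same for the moment, N m; "width": opening from 0.0 (shut) to 1.0 (fully open); "grasp_force": force on a finger pad.
Only numpy, scipy, OpenCV 4.12 (cv2) and the standard library are available. Lean on these libraries where they do the work, as an engineer would, in place of code of your own. Each camera call takes 0.05 s, during which the arm holds its last target. There are 200 camera calls.

## Working session

There is one attempt and no reset: what is moved stays moved. The work goes in short steps, Python scripts to look and compute and a shell command to move; the robot and the scene stay as the last step left them, time stands still between calls to the robot, and variables do not carry over. Pictures are saved under pics/ and viewed, at most 11 in all, crops included, and the job is handed in when it is done.

```bash
mkdir -p pics; ls
cat > h.py <<'E'
import numpy as np,cv2
from scipy.spatial.transform import Rotation as R
from bench import *
def snap(c,f):
    i=get_image(c); cv2.imwrite('pics/'+f,i['color']); return i
def pix(i,p):
    v=np.array(i['view'])@np.append(p,1); f=200/np.tan(np.radians(i['fov_y'])/2)
    return (i['cx']+f*v[0]/v[2], i['cy']+f*v[1]/v[2])
def ray(i,u,v,z):
    V=np.array(i['view']); f=200/np.tan(np.radians(i['fov_y'])/2)
    d=V[:3,:3].T@np.array([(u-i['cx'])/f,(v-i['cy'])/f,1]); c=-V[:3,:3].T@V[:3,3]
    return c+d*(z-c[2])/d[2]
E
python3 - <<'E'
from h import *
np.set_printoptions(precision=3,suppress=True)
print(grasp_offset, observe())
for c in ['top','side']:
    i=snap(c,c+'1.png')
    for n in ['curved_pin','pin_tab','pin_tip','pin_neck','stand','ring_center','straight_pin']:
        for d in tip_of(c,n)[:3]: print(c,n,np.array(d['point']),round(d['p'],2),np.round(pix(i,d['point'])))
E
```

```text
pics
0.0187 {'clock': 0.0, 'joints': array([ 1.314,  0.239, -0.014,  1.319, -0.   ,  1.571]), 'joint_vel': array([-0.001,  0.001, -0.001, -0.   ,  0.001, -0.   ]), 'joint_torque': array([ -0.002, -53.877,  34.643,   0.018,  -0.   ,   0.   ]), 'position': array([0.133, 0.507, 0.231]), 'tool_rot': array([-0.402, -3.116,  0.002]), 'ft_force': array([-0.689, -0.218,  0.777]), 'moment': array([-0.015,  0.04 ,  0.027]), 'grasp_force': 0.0, 'width': 0.9977418798676461}
top curved_pin [0.35  0.609 0.005] 0.76 [184. 261.]
top curved_pin [ 0.27  -0.2    0.002] 0.75 [459. 290.]
top curved_pin [ 0.712  0.412 -0.   ] 0.57 [255. 143.]
top pin_tab [0.753 0.45  0.047] 0.87 [241. 125.]
top pin_tab [ 0.296 -0.148  0.047] 0.74 [446. 282.]
top pin_tab [0.332 0.556 0.046] 0.73 [197. 268.]
top pin_tip [ 0.245 -0.258  0.007] 0.86 [479. 299.]
top pin_tip [0.368 0.671 0.005] 0.81 [163. 255.]
top pin_tip [0.291 0.499 0.012] 0.72 [221. 282.]
top pin_neck [ 0.316 -0.166  0.01 ] 0.81 [448. 274.]
top pin_neck [0.57  0.268 0.004] 0.71 [301. 188.]
top pin_neck [0.766 0.432 0.006] 0.66 [249. 125.]
top stand [ 0.545 
[... 227 characters left out ...]
.002] 0.86 [207. 201.]
side curved_pin [0.713 0.413 0.   ] 0.5 [327. 156.]
side pin_tab [ 0.297 -0.149  0.042] 0.89 [311. 333.]
side pin_tab [0.333 0.551 0.044] 0.84 [208. 165.]
side pin_tab [0.753 0.455 0.043] 0.71 [330. 136.]
side pin_tip [ 0.243 -0.254  0.011] 0.8 [315. 384.]
side pin_tip [0.365 0.667 0.008] 0.7 [204. 150.]
side pin_tip [0.288 0.495 0.006] 0.64 [204. 188.]
side pin_neck [0.767 0.436 0.009] 0.73 [336. 145.]
side pin_neck [ 0.73   0.048 -0.002] 0.73 [397. 222.]
side pin_neck [0.568 0.27  0.004] 0.72 [313. 197.]
side stand [ 0.541 -0.18   0.004] 0.91 [395. 304.]
side ring_center [ 0.542 -0.184  0.042] 0.86 [398. 297.]
side straight_pin [ 0.556  0.088 -0.   ] 0.55 [342. 237.]
```

View pics/top1.png

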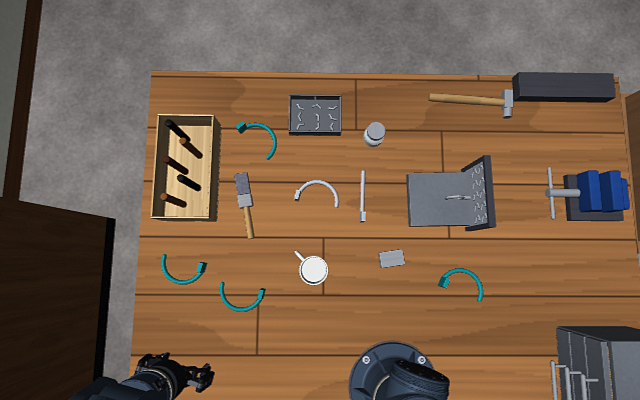

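View pics/side1.png

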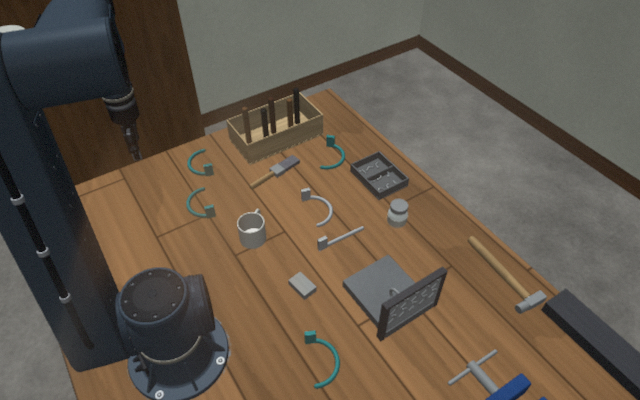

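The aluminium pin is the grey one at about (317,195) in the top view, with its tab at (298,198) and free end at (337,206). The three turquoise ones are look-alikes. The stand is at (450,197) with its panel on the right (-y). Next I'll measure these more closely.

Run:
```python
from h import *
np.set_printoptions(precision=3,suppress=True)
for c in ['top','side']:
    i=get_image(c)
    for n in ['curved_pin','pin_tab','pin_tip','pin_neck','ring_center']:
        for d in tip_of(c,n):
            p=np.array(d['point'])
            if abs(p[0]-.56)<.09 and .13<p[1]<.33 or n[0]=='r': print(c,n,p,round(d['p'],2),np.round(pix(i,p)))
    if c=='top':
        g=cv2.resize(i['color'][150:240,280:520],None,fx=3.3,fy=3.3,interpolation=cv2.INTER_CUBIC); cv2.imwrite('pics/c.png',g)
        # grey mask platform -> min area rect
        hsv=cv2.cvtColor(i['color'],cv2.COLOR_BGR2HSV); m=((hsv[...,1]<60)&(hsv[...,2]>70)).astype(np.uint8)
        for nm,(a,b,cc,d),z in [('plat',(165,235,400,465),.03),('pin',(172,215,288,345),.006)]:
            k=np.zeros_like(m);k[a:b,cc:d]=m[a:b,cc:d]
            n,l,s,_=cv2.connectedComponentsWithStats(k); j=1+s[1:,4].argmax()
            vs=np.argwhere(l==j); w=np.array([ray(i,x,y,z)[:2] for y,x in vs])
            r=cv2.minAreaRect((w*1000).astype(np.float32)); print(nm,len(vs),r)
            if nm=='pin':
                q=w; from scipy.optimize import least_squares
                print(least_squares(lambda t:np.hypot(q[:,0]-t[0],q[:,1]-t[1])-.06,[.54,.22],loss='soft_l1',f_scale=.004).x)
```

```text
top pin_tab [0.552 0.283 0.046] 0.62 [296. 192.]
top pin_tip [0.52  0.161 0.005] 0.56 [337. 205.]
top pin_neck [0.573 0.271 0.003] 0.52 [301. 187.]
top ring_center [ 0.539 -0.185  0.041] 0.63 [455. 198.]
top ring_center [0.547 0.282 0.046] 0.43 [296. 193.]
top ring_center [0.517 0.161 0.004] 0.19 [337. 206.]
plat 2971 ((538.5961303710938, -134.70809936523438), (159.16897583007812, 175.82046508789062), 1.2734177112579346)
pin 272 ((560.4303588867188, 218.62786865234375), (135.02459716796875, 73.19168090820312), 79.30062866210938)
[0.532 0.223]
side curved_pin [0.531 0.223 0.002] 0.8 [312. 212.]
side pin_tab [0.549 0.28  0.044] 0.69 [306. 189.]
side pin_tip [0.518 0.163 0.003] 0.81 [318. 225.]
side pin_neck [0.562 0.273 0.008] 0.65 [311. 197.]
side ring_center [ 0.544 -0.184  0.048] 0.57 [398. 296.]
```

View pics/c.png

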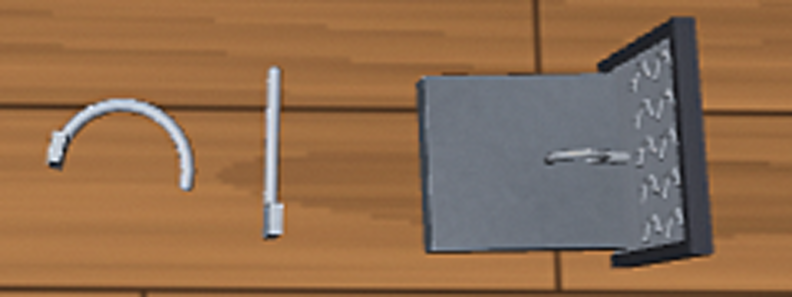

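Pin centre is near (0.534, 0.222) with yaw about 75°, so the tool is already at the right heading. The ring is near (0.542, -0.184) and the stand's yaw is about 2°. I'll move above the tab and take a close look.

```bash
python3 -m creep '{"translation":[[-0.046,-0.0114,0],[-0.046,-0.0114,0],[-0.046,-0.0114,0],[-0.046,-0.0114,0],[-0.046,-0.0114,0]],"rot":[[0,0,0],[0,0,0],[0,0,0],[0,0,0],[0,0,0]]}' 0 100
python3 -m creep '{"translation":[[-0.046,-0.0114,0.02],[-0.046,-0.0114,0.02],[-0.046,-0.0114,0.02],[-0.046,-0.0114,0.02],[-0.046,-0.0114,0.02]],"rot":[[0,0,0],[0,0,0],[0,0,0],[0,0,0],[0,0,0]]}'
python3 -m creep '{"translation":[[0,0,0]],"rot":[[0,0,0]]}'
python3 - <<'E'
from h import *
np.set_printoptions(precision=3,suppress=True)
o=observe();print(o['clock'],o['position'],o['tool_rot'],o['joints'])
Rm=R.from_rotvec(o['tool_rot']);print(Rm.as_matrix())
i=snap('wrist','w1.png')
for n in ['curved_pin','pin_tab','pin_tip','pin_neck']:
  for d in tip_of('wrist',n)[:2]: print(n,np.array(d['point']),round(d['p'],2),np.round(pix(i,d['point'])))
E
```

```text
clock: 2.02
position: [0.3426, 0.3933, 0.2314]
tool_rot: [0.402, 3.116, 0.0]
ft_force: [0.2, 1.3, 0.6]
width: 0.999
grasp_force: 0.0
clock: 2.65
position: [0.5507, 0.2798, 0.1307]
tool_rot: [0.402, 3.116, 0.0]
ft_force: [-0.8, 1.4, 0.2]
width: 0.998
grasp_force: 0.0
clock: 2.78
position: [0.551, 0.2784, 0.1291]
tool_rot: [-0.408, -3.113, 0.003]
ft_force: [-0.1, 0.8, 0.5]
width: 1.001
grasp_force: 0.0
2.775 [0.551 0.278 0.129] [-0.408 -3.113  0.003] [ 0.468  0.444  0.028  1.157 -0.001  0.728]
[[-0.966  0.257 -0.002]
 [ 0.257  0.966 -0.002]
 [ 0.002 -0.002 -1.   ]]
pin_tab [0.545 0.278 0.046] 0.85 [316. 202.]
pin_tip [0.517 0.161 0.006] 0.61 [196. 192.]
pin_neck [0.572 0.271 0.003] 0.79 [316. 215.]
```

View pics/w1.png

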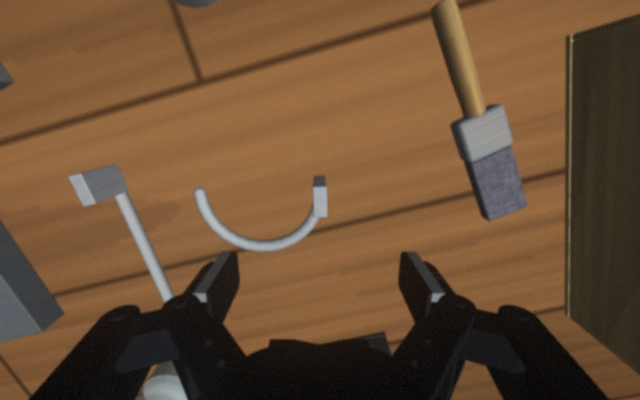

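The tab's bright top face is centred at about (320,201), and its long axis is close to the image vertical, so it lines up with the tool. The free end is at (200,192).

Run:
```python
from h import *
np.set_printoptions(precision=4,suppress=True)
i=get_image('wrist')
t=ray(i,320.5,202,.045); p=ray(i,200,193,.008); print(t,p)
d=t-p; print(np.degrees(np.arctan2(d[1],d[0])),np.hypot(*d[:2]))
g=i['color'][165:265,185:340]; hsv=cv2.cvtColor(g,cv2.COLOR_BGR2HSV); m=(hsv[...,1]<60)&(hsv[...,2]>100)
w=np.array([ray(i,x+185,y+165,.006)[:2] for y,x in np.argwhere(m) if x<120])
from scipy.optimize import least_squares
s=least_squares(lambda t:np.hypot(w[:,0]-t[0],w[:,1]-t[1])-t[2],[.534,.222,.06],loss='soft_l1',f_scale=.004).x;print(s)
d=t[:2]-s[:2];print(np.degrees(np.arctan2(d[1],d[0])),np.hypot(*d))
```

```text
[0.5455 0.2846 0.045 ] [0.5178 0.1676 0.008 ]
76.64255913338496 0.12025647052762849
[0.5336 0.2223 0.0596]
79.17300378104703 0.06340534616909775
```

```bash
python3 -m creep '{"translation":[[0.0048,0.0024,0.029],[0,0,0.03],[0,0,0.03],[0,0,0.028],[0,0,0]],"rot":[[0,0,-1.5],[0,0,0],[0,0,0],[0,0,0],[0,0,0]]}'
python3 -m creep '{"translation":[[0,0,0],[0,0,0],[0,0,0],[0,0,0],[0,0,0]],"rot":[[0,0,0],[0,0,0],[0,0,0],[0,0,0],[0,0,0]]}' 1 110
```

```text
clock: 3.7
position: [0.5435, 0.2842, 0.0131]
tool_rot: [-0.359, -3.118, 0.003]
ft_force: [0.3, -0.4, 0.8]
width: 1.005
grasp_force: 0.0
clock: 4.32
position: [0.5456, 0.2842, 0.0151]
tool_rot: [0.362, 3.12, 0.0]
ft_force: [-1.2, -1.1, 5.8]
width: 0.12
grasp_force: 107.8
```

```bash
python3 -m creep '{"translation":[[0,0,-0.03],[0,0,-0.04],[0,0,-0.03],[-0.005,-0.035,0],[-0.005,-0.035,0]],"rot":[[0,0,0],[0,0,0],[0,0,0],[0,0,0],[0,0,0]]}'
python3 -m creep '{"translation":[[-0.005,-0.035,0],[-0.005,-0.035,0],[-0.005,-0.035,0],[-0.005,-0.035,0],[-0.005,-0.035,0]],"rot":[[0,0,0],[0,0,0],[0,0,0],[0,0,0],[0,0,0]]}'
python3 -m creep '{"translation":[[-0.005,-0.035,0],[-0.005,-0.035,0],[-0.0015,-0.035,0],[0,0,0],[0,0,0]],"rot":[[0,0,0],[0,0,0],[0,0,0],[0,0,-7.4],[0,0,-7.4]]}'
python3 -m creep '{"translation":[[0,0,0],[0,0,0],[0,0,0],[0,0,0],[0,0,0]],"rot":[[0,0,-7.4],[0,0,-7.4],[0,0,-7.4],[0,0,0],[0,0,0]]}'
python3 - <<'E'
from h import *
np.set_printoptions(precision=4,suppress=True)
o=observe();print(o['joints']);v=o['tool_rot'];ps=2*np.degrees(np.arctan2(v[1],v[0]))-90;print('psi',ps)
for c in ['wrist','top','side']:
  i=snap(c,c+'2.png')
  for n in ['curved_pin','pin_tab','pin_tip','pin_neck','ring_center','stand']:
    for d in tip_of(c,n)[:2]:
      p=np.array(d['point'])
      if abs(p[0]-.53)<.12 and abs(p[1]+.13)<.13 :print(c,n,p,round(d['p'],2),np.round(pix(i,p)))
E
```

```text
clock: 4.95
position: [0.5388, 0.2133, 0.1145]
tool_rot: [0.36, 3.121, 0.0]
ft_force: [0.2, -1.5, -2.2]
width: 0.122
grasp_force: 107.7
clock: 5.58
position: [0.5229, 0.0366, 0.1142]
tool_rot: [-0.361, -3.12, -0.0]
ft_force: [0.7, 0.0, -1.7]
width: 0.122
grasp_force: 107.7
clock: 6.2
position: [0.5101, -0.0678, 0.1142]
tool_rot: [0.048, -3.141, -0.0]
ft_force: [-0.0, 0.5, -2.1]
width: 0.122
grasp_force: 107.9
clock: 6.82
position: [0.5104, -0.0672, 0.1142]
tool_rot: [0.643, -3.075, -0.0]
ft_force: [0.5, -0.2, -1.6]
width: 0.126
grasp_force: 107.9
[-0.1308  0.2889 -0.2558  1.0263 -0.0001 -0.5432]
psi -246.3755347300829
wrist pin_tab [ 0.5122 -0.0681  0.1441] 0.77 [313. 288.]
wrist pin_tip [ 0.5641 -0.1766  0.1056] 0.78 [118. 256.]
wrist ring_center [ 0.54   -0.1831  0.045 ] 0.74 [168. 190.]
wrist ring_center [ 0.5607 -0.176   0.1031] 0.58 [122. 250.]
wrist stand [ 0.5374 -0.184   0.0017] 0.88 [192. 175.]
top ring_center [ 0.5403 -0.182   0.0409] 0.69 [454. 197.]
top stand [ 0.5427 -0.1822  0.0007] 0.58 [449. 199.]
side pin_neck [ 0.5295 -0.0611  0.1012] 0.81 [367. 254.]
side ring_center [ 0.5418 -0.1848  0.0446] 0.85 [398. 297.]
side stand [ 0.5434 -0.1793  0.0032] 0.77 [395. 304.]
```

View pics/wrist2.png

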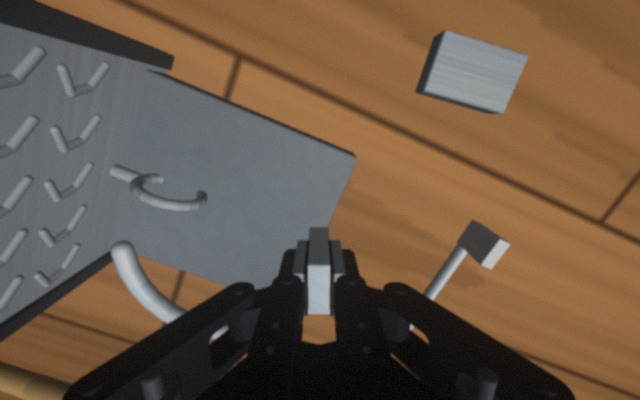

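The tab sits upright between the pads at (318,290). The free end is at (121,250), the ring hoop at (170,195), and the platform corner at (355,155). Next I'll work out the stand's yaw and the pin's offset in the grip.

Run:
```python
from h import *
np.set_printoptions(precision=4,suppress=True)
i=get_image('wrist');o=observe();M=R.from_rotvec(o['tool_rot']).as_matrix();P=o['position']
a=ray(i,160,75,.03);b=ray(i,355,155,.03);c=ray(i,327,222,.03);print(a,b,c)
for q in (b-a,c-b): print(np.degrees(np.arctan2(q[1],q[0])),np.hypot(*q[:2]))
print('corner exp local -80,130')
for u,v in [(121,247),(122,252)]:
  t=ray(i,u,v,.106); print(t, M.T@(t-P))
# tab top
t=ray(i,319,290,.145);print(t,M.T@(t-P))
print('ring ends top', ray(i,200,200,.05), ray(i,140,183,.06))
```

```text
[ 0.4625 -0.2173  0.03  ] [ 0.4573 -0.0573  0.03  ] [ 0.5201 -0.0539  0.03  ]
91.86687651967956 0.16007235345508924
3.065984698211413 0.0628980138672326
corner exp local -80,130
[ 0.5575 -0.1756  0.106 ] [ 0.0007 -0.1182  0.0083]
[ 0.5607 -0.1744  0.106 ] [-0.0027 -0.1183  0.0083]
[ 0.5115 -0.0656  0.145 ] [-0.0015  0.0011 -0.0307]
ring ends top [ 0.5361 -0.1563  0.05  ] [ 0.5364 -0.1972  0.06  ]
```

The stand's yaw is 2.3°, the ring is at (0.541, -0.184), and the pin centre is at (-1.5, -60) mm in the tool frame. I'll correct by a couple of mm, lower the pin, and check.

```bash
python3 -m creep '{"translation":[[-0.0016,-0.0033,0.02],[0,0,0.02],[0,0,0.015],[0,0,0.01],[0,0,0.0035]],"rot":[[0,0,0],[0,0,0],[0,0,0],[0,0,0],[0,0,0]]}'
python3 -m creep '{"translation":[[0,0,0],[0,0,0]],"rot":[[0,0,0],[0,0,0]]}'
python3 - <<'E'
from h import *
np.set_printoptions(precision=4,suppress=True)
o=observe();M=R.from_rotvec(o['tool_rot']).as_matrix();P=o['position']
i=snap('wrist','w3.png')
for n in ['pin_tip','ring_center']:
    for d in tip_of('wrist',n)[:2]:
      p=np.array(d['point']); print(n,p,round(d['p'],2),np.round(pix(i,p)),M.T@(p-P))
E
```

```text
clock: 8.55
position: [0.5132, -0.0696, 0.0454]
tool_rot: [0.647, -3.074, -0.0]
ft_force: [-0.3, 0.0, -1.4]
width: 0.12
grasp_force: 107.8
clock: 8.8
position: [0.5137, -0.0696, 0.0463]
tool_rot: [-0.647, 3.073, -0.001]
ft_force: [-0.0, -0.3, -1.9]
width: 0.124
grasp_force: 107.7
pin_tip [ 0.5632 -0.1772  0.0376] 0.59 [122. 250.] [-0.0019 -0.1184  0.0088]
ring_center [ 0.5424 -0.1823  0.0425] 0.59 [115. 221.] [ 0.0192 -0.1147  0.0039]
```

View pics/w3.png

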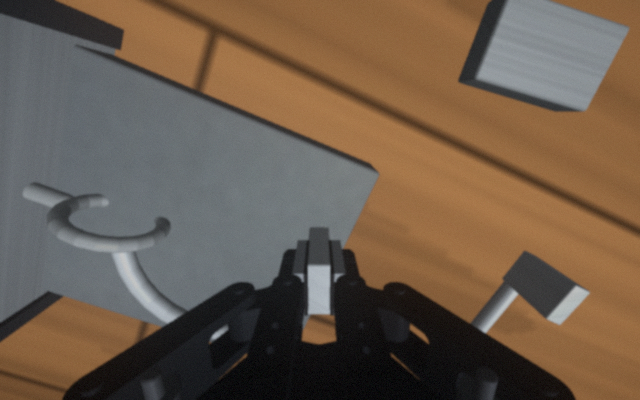

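The free end at (122,250) is just on the +x side of the hoop and lined up with its opening. Now I'll swing it through.

```bash
python3 -m creep '{"translation":[[-0.0104,-0.0006,0.001],[-0.0104,-0.0006,0],[-0.0104,-0.0006,0],[-0.0104,-0.0006,0],[0,0,0]],"rot":[[0,0,10],[0,0,10],[0,0,10],[0,0,10],[0,0,0]]}'
python3 - <<'E'
from h import *
np.set_printoptions(precision=4,suppress=True)
o=observe();M=R.from_rotvec(o['tool_rot']).as_matrix();P=o['position']
c=P+M@[-.0015,-.06,0];print('C',c,'want .5386 -.124; ang',np.degrees(np.arctan2(M[1,1],M[0,1])),o['ft_force'],o['moment'],o['joints'])
i=snap('wrist','w4.png')
for n in ['pin_tip','ring_center']:
    for d in tip_of('wrist',n)[:2]:
      p=np.array(d['point']); print(n,p,round(d['p'],2),np.round(pix(i,p)),M.T@(p-P))
E
```

```text
clock: 9.57
position: [0.5548, -0.0658, 0.0451]
tool_rot: [0.441, 3.109, -0.0]
ft_force: [0.4, 0.8, 0.6]
width: 0.12
grasp_force: 108.3
C [ 0.5396 -0.1238  0.0451] want .5386 -.124; ang 73.85224862979396 [0.4473 0.7501 0.5818] [-0.0511 -0.1446  0.0482] [-0.1179  0.4189 -0.2539  0.8969 -0.0001  0.1639]
pin_tip [ 0.5193 -0.1806  0.0366] 0.56 [118. 245.] [ 0.0022 -0.1202  0.0085]
ring_center [ 0.5403 -0.1807  0.0454] 0.82 [125. 283.] [-0.018  -0.1145 -0.0003]
ring_center [ 0.5561 -0.0694  0.0756] 0.44 [311. 292.] [-0.0023 -0.0031 -0.0305]
```

View pics/w4.png

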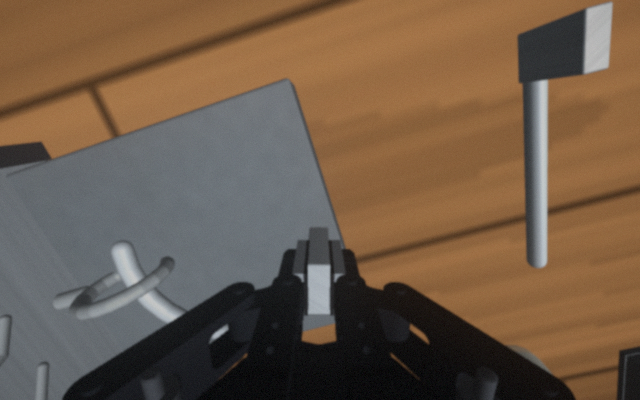

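The free end at (122,247) has come through the hoop cleanly. I'll carry on to about halfway.

```bash
python3 -m creep '{"translation":[[-0.0104,-0.0006,0],[-0.0104,-0.0006,0],[-0.0104,-0.0006,0],[-0.0104,-0.0006,0],[0,0,0]],"rot":[[0,0,10],[0,0,10],[0,0,10],[0,0,10],[0,0,0]]}'
python3 -m creep '{"translation":[[-0.0104,-0.0006,0],[-0.0104,-0.0006,0],[-0.0104,-0.0006,0],[0,0,0.001],[0,0,0]],"rot":[[0,0,10],[0,0,10],[0,0,10],[0,0,0],[0,0,0]]}'
python3 - <<'E'
from h import *
np.set_printoptions(precision=4,suppress=True)
o=observe();M=R.from_rotvec(o['tool_rot']).as_matrix();P=o['position']
c=P+M@[-.0015,-.06,0];print('C',c,'want .5386 -.124; ang',np.degrees(np.arctan2(M[1,1],M[0,1])),o['ft_force'],o['moment'],o['joints'])
E
```

```text
clock: 10.35
position: [0.5879, -0.0893, 0.0451]
tool_rot: [1.476, 2.772, -0.0]
ft_force: [0.8, -1.7, 1.2]
width: 0.121
grasp_force: 108.3
clock: 10.98
position: [0.5986, -0.1185, 0.045]
tool_rot: [2.138, 2.299, -0.001]
ft_force: [-0.9, -4.3, 9.3]
width: 0.125
grasp_force: 109.7
C [ 0.5389 -0.1243  0.045 ] want .5386 -.124; ang 4.153053717429205 [-0.8995 -4.2756  9.3206] [-0.8435  0.2652 -0.0685] [-0.1946  0.4942 -0.1214  0.9534 -0.0016  1.3037]
```

It's resting on the platform. I'll release it, lift, and look.

```bash
python3 -m creep '{"translation":[[0,0,0],[0,0,0],[0,0,0],[0,0,0],[0,0,0]],"rot":[[0,0,0],[0,0,0],[0,0,0],[0,0,0],[0,0,0]]}' 0
python3 -m creep '{"translation":[[0,0,-0.03],[0,0,-0.04],[0,0,-0.03],[0,-0.04,0],[0,-0.04,0]],"rot":[[0,0,0],[0,0,0],[0,0,0],[0,0,-5],[0,0,-5]]}'
python3 -m creep '{"translation":[[0,0,0],[0,0,0]],"rot":[[0,0,0],[0,0,0]]}'
python3 - <<'E'
from h import *
np.set_printoptions(precision=4,suppress=True)
o=observe();M=R.from_rotvec(o['tool_rot']).as_matrix();P=o['position'];print(P,np.degrees(np.arctan2(M[1,1],M[0,1])))
for c in ['wrist','top','side']:
  i=snap(c,c+'5.png')
  for n in ['curved_pin','pin_tab','pin_tip','pin_neck','ring_center']:
    for d in tip_of(c,n)[:2]:
      p=np.array(d['point'])
      if abs(p[0]-.53)<.12 and abs(p[1]+.13)<.13 :print(c,n,p,round(d['p'],2),np.round(pix(i,p)))
E
```

```text
clock: 11.6
position: [0.5985, -0.1177, 0.0437]
tool_rot: [-2.146, -2.294, 0.0]
ft_force: [0.1, -0.2, 0.7]
width: 1.001
grasp_force: 0.0
clock: 12.22
position: [0.5184, -0.1265, 0.144]
tool_rot: [1.934, 2.475, 0.0]
ft_force: [0.2, -1.0, -0.8]
width: 1.002
grasp_force: 0.0
clock: 12.48
position: [0.5199, -0.1267, 0.1442]
tool_rot: [1.939, 2.47, 0.001]
ft_force: [0.5, -0.6, 0.7]
width: 1.002
grasp_force: 0.0
[ 0.5199 -0.1267  0.1442] 13.731166830137719
wrist pin_tab [ 0.5954 -0.1254  0.0764] 0.61 [408. 233.]
wrist pin_tip [ 0.4818 -0.1307  0.0395] 0.92 [278. 195.]
wrist pin_tip [ 0.5411 -0.1859 -0.001 ] 0.74 [324. 241.]
wrist pin_neck [ 0.5992 -0.1402  0.0321] 0.83 [393. 228.]
wrist ring_center [ 0.5415 -0.1816  0.0463] 0.73 [327. 259.]
top ring_center [ 0.5421 -0.1834  0.0401] 0.84 [454. 197.]
side curved_pin [ 0.5395 -0.1256  0.034 ] 0.85 [383. 284.]
side pin_tab [ 0.601  -0.1233  0.0752] 0.77 [402. 264.]
side pin_tip [ 0.4787 -0.1317  0.0343] 0.76 [366. 296.]
side pin_neck [ 0.5934 -0.1429  0.0361] 0.87 [403. 279.]
side ring_center [ 0.5432 -0.184   0.0454] 0.74 [398. 296.]
```

View pics/wrist5.png

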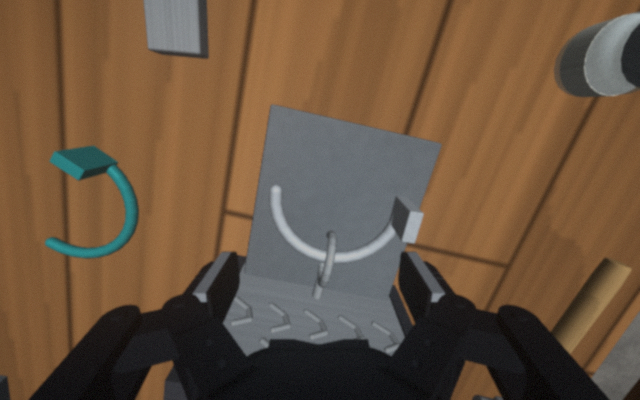

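The pin lies flat and halfway through the ring. Its free end is at (276,190), the ring at (327,255), and the tab at (408,220). Now I'll take it near the free end.

```bash
python3 -m creep '{"translation":[[-0.0037,-0.041,0.02],[0,0,0.03],[0,0,0.03],[0,0,0.02],[0,0,0.0105]],"rot":[[0,0,0],[0,0,0],[0,0,0],[0,0,0],[0,0,0]]}'
python3 -m creep '{"translation":[[0,0,0],[0,0,0],[0,0,0],[0,0,0],[0,0,0]],"rot":[[0,0,0],[0,0,0],[0,0,0],[0,0,0],[0,0,0]]}' 1 60
python3 - <<'E'
from h import *
np.set_printoptions(precision=4,suppress=True)
o=observe();M=R.from_rotvec(o['tool_rot']).as_matrix();P=o['position'];print(P,np.degrees(np.arctan2(M[1,1],M[0,1])),o['ft_force'],o['moment'],o['joints'])
for c in ['wrist','side']:
  i=snap(c,c+'6.png')
  for n in ['curved_pin','pin_tab','pin_tip','pin_neck','ring_center']:
    for d in tip_of(c,n)[:2]:
      p=np.array(d['point'])
      if abs(p[0]-.53)<.12 and abs(p[1]+.13)<.13 :print(c,n,p,round(d['p'],2),M.T@(p-P))
E
```

```text
clock: 14.0
position: [0.4797, -0.1398, 0.0325]
tool_rot: [-1.938, -2.471, 0.001]
ft_force: [0.1, -0.2, 0.7]
width: 0.998
grasp_force: 0.0
clock: 14.62
position: [0.4805, -0.14, 0.034]
tool_rot: [1.938, 2.471, 0.0]
ft_force: [-1.3, 0.5, 5.3]
width: 0.111
grasp_force: 58.3
[ 0.4805 -0.14    0.034 ] 13.790776706185895 [-1.3066  0.5073  5.2754] [0.0559 0.3098 0.023 ] [-0.2835  0.3471 -0.4094  0.8133 -0.0001  1.0466]
wrist curved_pin [ 0.6002 -0.1419  0.0325] 0.36 [-0.0304  0.1158  0.0016]
wrist pin_tab [ 0.5966 -0.1218  0.0761] 0.61 [-0.01    0.1172 -0.042 ]
wrist pin_tip [ 0.4766 -0.1259  0.0369] 0.86 [ 0.0146 -0.0004 -0.0029]
wrist pin_neck [ 0.5984 -0.145   0.0377] 0.71 [-0.033   0.1133 -0.0036]
side pin_tab [ 0.5997 -0.1221  0.0743] 0.7 [-0.0111  0.1201 -0.0402]
side pin_tip [ 0.4812 -0.1295  0.0374] 0.53 [ 0.01    0.0032 -0.0034]
side ring_center [ 0.5432 -0.1832  0.0434] 0.78 [-0.0569  0.0506 -0.0093]
```

View pics/wrist6.png

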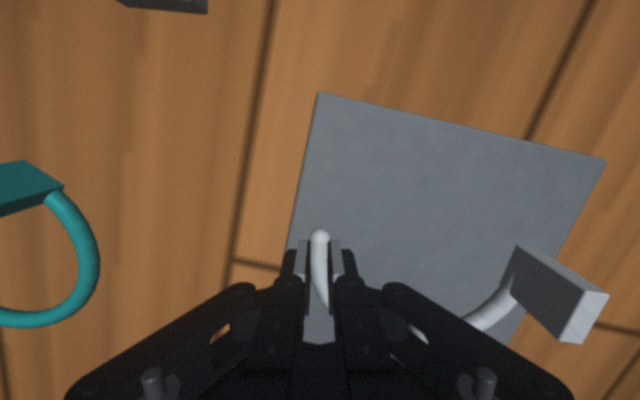

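Grasped 10–14 mm behind the free end, which shows at (320,237). I'll draw it round 60° and then check.

```bash
python3 -m creep '{"translation":[[0.0104,0.0009,0],[0.0104,0.0009,0],[0.0104,0.0009,0],[0,0,0]],"rot":[[0,0,10],[0,0,10],[0,0,10],[0,0,0]]}'
python3 -m creep '{"translation":[[0.0104,0.0009,0],[0.0104,0.0009,0],[0.0104,0.0009,0],[0,0,0]],"rot":[[0,0,10],[0,0,10],[0,0,10],[0,0,0]]}'
cat > m.py <<'E'
from h import *
import sys
np.set_printoptions(precision=4,suppress=True)
o=observe();M=R.from_rotvec(o['tool_rot']).as_matrix();P=o['position'];print(P,np.degrees(np.arctan2(M[1,1],M[0,1])),'C',P+M@[0,.06,0],o['ft_force'],o['moment'],o['joints'])
S=R.from_euler('z',2.3,degrees=True).as_matrix()
for c in ['wrist','side','top']:
  i=snap(c,c+sys.argv[1]+'.png')
  for n in ['curved_pin','pin_tab','pin_tip','pin_neck','ring_center']:
    for d in tip_of(c,n)[:2]:
      p=np.array(d['point'])
      if abs(p[0]-.53)<.12 and abs(p[1]+.13)<.13 :print(c,n,p,round(d['p'],2),'stand',S.T@(p-[.5415,-.184,0]))
E
python3 m.py 7
```

```text
clock: 15.72
position: [0.4814, -0.1084, 0.034]
tool_rot: [2.51, 1.888, 0.002]
ft_force: [0.5, 3.2, 6.2]
width: 0.116
grasp_force: 58.6
clock: 16.23
position: [0.4978, -0.0823, 0.034]
tool_rot: [2.913, 1.175, 0.002]
ft_force: [0.7, 2.2, 5.3]
width: 0.107
grasp_force: 58.6
[ 0.4978 -0.0823  0.034 ] -46.073184992639966 C [ 0.5394 -0.1255  0.0341] [0.7152 2.1566 5.2555] [ 0.3378 -0.0895 -0.095 ] [-0.164   0.3526 -0.4005  0.8162  0.0003  2.2109]
wrist pin_tab [ 0.5703 -0.1757  0.0745] 0.91 stand [0.0291 0.0071 0.0745]
wrist pin_tab [ 0.5419 -0.1865  0.0043] 0.23 stand [ 0.0003 -0.0025  0.0043]
wrist pin_tip [ 0.5076 -0.0756  0.0372] 0.95 stand [-0.0295  0.1097  0.0372]
wrist pin_neck [ 0.5544 -0.1829  0.0355] 0.57 stand [0.0129 0.0006 0.0355]
wrist ring_center [ 0.5406 -0.182   0.0417] 0.72 stand [-0.0008  0.002   0.0417]
side curved_pin [ 0.543  -0.1795  0.0054] 0.7 stand [0.0017 0.0044 0.0054]
side curved_pin [ 0.5387 -0.1235  0.0309] 0.69 stand [-0.0004  0.0606  0.0309]
side pin_tab [ 0.5747 -0.1733  0.075 ] 0.53 stand [0.0336 0.0094 0.075 ]
side pin_tip [ 0.5064 -0.0744  0.0324] 0.76 stand [-0.0307  0.1109  0.0324]
side ring_center [ 0.544  -0.1833  0.046 ] 0.85 stand [0.0025 0.0006 0.046 ]
```

```bash
python3 -m creep '{"translation":[[0.0042,0.0002,0],[0.0042,0.0002,0],[0.0042,0.0002,0],[0,0,0],[0,0,0]],"rot":[[0,0,4],[0,0,4],[0,0,4],[0,0,0],[0,0,0]]}'
python3 m.py 8
```

```text
clock: 17.75
position: [0.5069, -0.0755, 0.034]
tool_rot: [3.019, 0.866, 0.0]
ft_force: [-1.4, -2.0, 7.3]
width: 0.11
grasp_force: 58.7
[ 0.5069 -0.0755  0.034 ] -57.97424761794916 C [ 0.5388 -0.1264  0.034 ] [-1.4104 -2.0058  7.3433] [-0.3987  0.4475 -0.1034] [-0.1473  0.3646 -0.3806  0.8249 -0.001   2.4353]
wrist pin_tab [ 0.5599 -0.1819  0.0745] 0.73 stand [0.0185 0.0014 0.0745]
wrist pin_tip [ 0.5153 -0.0692  0.0381] 0.87 stand [-0.0216  0.1158  0.0381]
wrist pin_neck [ 0.5426 -0.1843  0.0338] 0.64 stand [ 0.0011 -0.0003  0.0338]
wrist ring_center [ 0.5404 -0.1814  0.0424] 0.78 stand [-0.001   0.0026  0.0424]
side pin_tab [ 0.5647 -0.1812  0.077 ] 0.7 stand [0.0233 0.0019 0.077 ]
side pin_tip [ 0.5168 -0.0707  0.0321] 0.57 stand [-0.0201  0.1142  0.0321]
side pin_neck [ 0.5358 -0.1848  0.0327] 0.7 stand [-0.0057 -0.0006  0.0327]
side ring_center [ 0.5404 -0.1836  0.0471] 0.8 stand [-0.0011  0.0004  0.0471]
```

View pics/wrist8.png

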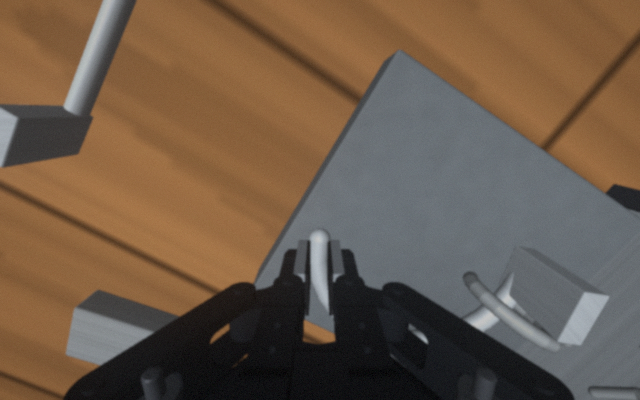

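The tab is up against the hoop at about (515,300), and the neck is within about 3 mm of the ring's plane. I'll release, retreat and verify.

```bash
python3 -m creep '{"translation":[[0,0,0],[0,0,0],[0,0,0],[0,0,0],[0,0,0]],"rot":[[0,0,0],[0,0,0],[0,0,0],[0,0,0],[0,0,0]]}' 0
python3 -m creep '{"translation":[[0,0,-0.02],[0,0,-0.03],[0,0,-0.04],[0,0,-0.04],[0,0,0]],"rot":[[0,0,0],[0,0,0],[0,0,0],[0,0,0],[0,0,0]]}'
python3 m.py 9
```

```text
clock: 19.27
position: [0.5068, -0.0748, 0.0333]
tool_rot: [-3.021, -0.861, 0.0]
ft_force: [0.3, 0.3, -0.7]
width: 1.001
grasp_force: 0.0
clock: 19.9
position: [0.5086, -0.075, 0.1662]
tool_rot: [3.019, 0.86, 0.008]
ft_force: [1.0, -0.5, -0.8]
width: 0.997
grasp_force: 0.0
[ 0.5086 -0.075   0.1662] -58.20168526115377 C [ 0.5402 -0.126   0.1664] [ 0.9661 -0.4747 -0.7721] [-0.0115 -0.0168  0.0445] [-0.1464  0.2464 -0.1727  1.1463 -0.0001  2.4402]
wrist curved_pin [ 0.5589 -0.1832  0.0738] 0.3 stand [0.0174 0.0001 0.0738]
wrist pin_tip [ 0.516  -0.0707  0.035 ] 0.97 stand [-0.0209  0.1142  0.035 ]
wrist pin_neck [ 0.5438 -0.1863  0.034 ] 0.69 stand [ 0.0022 -0.0024  0.034 ]
wrist ring_center [ 0.5393 -0.1814  0.0454] 0.58 stand [-0.0021  0.0027  0.0454]
wrist ring_center [ 0.5429 -0.1826  0.0347] 0.24 stand [0.0015 0.0013 0.0347]
side pin_tab [ 0.5618 -0.1861  0.0765] 0.72 stand [ 0.0202 -0.0029  0.0765]
side pin_neck [ 0.5353 -0.1864  0.0325] 0.82 stand [-0.0063 -0.0021  0.0325]
side ring_center [ 0.5432 -0.1856  0.0431] 0.68 stand [ 0.0016 -0.0017  0.0431]
top ring_center [ 0.5391 -0.1853  0.0413] 0.92 stand [-0.0025 -0.0012  0.0413]
```

View pics/wrist9.png

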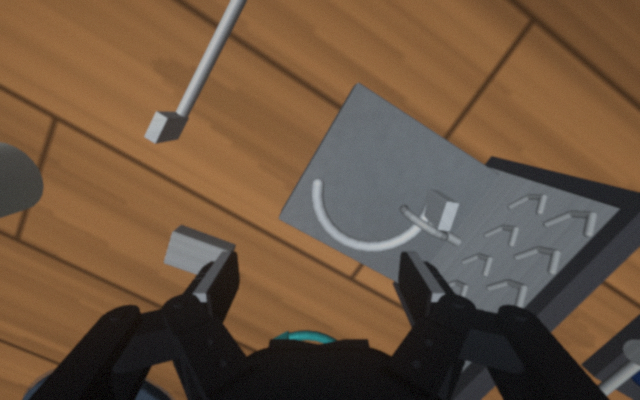

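The pin lies flat with its tab (440,212) against the ring (425,225) and its free end at (317,183). The gripper is clear, so I'll hand the job in.

```bash
python3 -c "
from bench import *
print(close_job())"
```

```text
the job is handed in; nothing more can be done
None
```

The panel stand is locked and handed in at about 20 s; no pass/fail result came back. In the last images the curved pin lies flat through the ring with its tab up against it, the gripper is clear, and the arm never came near the other things on the bench.

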